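# Tip the tissue case down and push it home against the table caddy

## Robot

A 6-joint arm with a two-finger parallel gripper is mounted at the origin on the work surface. World frame = base frame: x ahead of the robot, y to its left, z up, the work surface at z = 0. Lengths are in m, angles in rad, forces in N, time in s.
With the tool pointing down it reaches from about 0.3 to 0.875 m from the base axis. Payload 6.4 kg.
Tool frame: the origin (TCP) lies midway between the tips of the shut fingers; the grasp point (between the pads) lies ctrl.grip_depth behind it (ctrl.grip_depth is the distance from the TCP to the grasp point, in m); x points along the fingers, y is the direction in which the jaws open and shut, and the axes are right-handed (so a half turn about x gives the same grasp; the last joint's range is limited). The gripper opens to 85 mm and grips with 20 to 120 N. Pads are 22 mm wide; open, the fingers measure 114 mm over their backs; the gripper's body (76 mm by 85 mm) begins 54 mm behind the grasp point. The pads swing forward as they close: fully open they stand 13 mm farther back than shut.
Start: joints at [-1.347, 0.181, 1.607, -0, 1.354, -0.206], TCP at [0.24, -0.523, 0.231] pointing down, gripper open.
Joint ranges: [-2.99, 2.99], [-0.89, 2.07], [0.3, 2.58], [-1.14, 4.28], [0, 2.63], [-3.12, 3.12]. Speed limits (rad/s): [2.57, 2.57, 3.01, 3.14, 3.14, 3.14].

## Interface

Orientations are given as a unit quaternion [w, x, y, z].
In Python, from bench import ctrl gives the robot as it stands.
- The arm moves only by the shell command python3 -m creep 'ROWS'. ROWS is text: rows parted by semicolons, each of 7 numbers parted by spaces: the opening, from 0 (shut) to 1 (fully open), then the shift along the tool's x, y, z in cm, then the turn, a rotation vector about the tool's x, y, z in rad. In form: claw x y z ax ay az; .... A call has 1 to 10 rows; each row shifts and turns the pose as measured when the row begins, along the tool's axes as they then stand; what a row does not reach is not made up. A row lasts 1/8 s, in which the tool goes at most 62.5 mm and 10.7 degrees, less where a joint would pass 70% of its speed; a pose out of reach is approached as far as the arm can. A call with a gripper value outside its range is refused whole. The fingers move at their own pace and stop on an object; the grip force is fixed at half the most. Time passes only in rows, so rows that do not move let the fingers close. It gives the time, the measured TCP pose, the force and the opening at its end, in the units of the state.
- ctrl.get_obs(): the state, without advancing time (a new reading comes with each control period).
- ctrl.camera(name): name is "side" or "top"; returns (picture, depth): 420x560x3 uint8, blue, green, red; 420x560 float32, m along the optical axis (not along the pixel's ray), 0 where there is no reading.
- ctrl.calibration(name): a dict with "mtx" (3x3 intrinsics, pixels), "R" (3x3) and "t" (3): a world point X has camera coordinates R X + t. Camera axes: x right, y down, z forward; pixel columns grow to the right and rows downward; lengths in m; the calibration is good to about 2 mm. A picture is of the moment at which its call begins. calibration takes no time and is no camera call.
- ctrl.hand_in(): hands the job in, once; it reports no verdict.
Trained networks look in the newest picture that a camera, given by its name, has taken for a name from the list of things; names that differ only in an ending like _2 or _b are one class to them, and where a whole thing is asked for, a point or a joint stands for the part that bears it (a point fixed in the world has none). Each returns a list of dicts, best first, with "confidence" (0 to 1); they miss things now and then, are a little off and sometimes report something else, mostly with a low value. They report only what shows in the picture. A call takes as long as a camera call.
- ctrl.find_in(query, camera): "rect" ([left, top, right, bottom] in pixels, round what is visible of it).
The state is a dict: "time_s": time; "q": joint angles; "dq": joint speeds; "joint_efforts": joint torques, N m; "eef_pos": TCP position; "eef_rot": TCP orientation; "wrist_force": force on the tool from outside, world axes, zero at the start; "torque": the same for the moment, N m; "opening": opening from 0.0 (shut) to 1.0 (fully open).
Only numpy, scipy, OpenCV 4.12 (cv2) and the standard library are available. Lean on these libraries where they do the work, as an engineer would, in place of code of your own. Each camera call takes 0.05 s, during which the arm holds its last target.

## Task

The grey tissue case has been left standing on its end. Push it over so that it lies on its back with its slot facing up, and push it along the table until its leading end sits flush against the long side of the wooden condiment caddy. Only push it, never lift it, and leave the mug, the glass jar and the bowl where they stand.

Things in the scene. Friction and masses are not known exactly. Their poses are not given: they have to be found in the camera images.
- case: Closed rigid tissue case, grey woven cover, thin wooden trim at its ends, 200 mm long (z), 110 mm wide (y), 70 mm deep (x), 0.25 to 0.5 kg. Starts standing on one 110 x 70 mm end, slot facing away from the caddy within 10 degrees. Origin: centre of that end, on the table. z runs along the length (up at the start); x points out of the face with the white-rimmed black slot, at x = +35 mm; lying as wanted, x is up.
- case_center (a point): Middle of the tissue case: 100 mm above the table as it stands, 35 mm when it lies. Axes as the case. A push high on the slot face tips it towards the caddy (about 20 degrees of lean and it falls by itself); a low push only slides it. Tipped, it lies lengthwise towards the caddy, its former top leading, some centimetres short of it.
- case_head (a point): Centre of the tissue case's other 110 x 70 mm end (the top end at the start, 200 mm from the origin); this end goes against the caddy. Axes as the case.
- caddy: Open wooden condiment caddy, fixed to the table, 240 mm long (y), 110 mm wide (x), walls 60 mm high, holding a white jar, an amber bottle and a blue chopstick holder (up to 155 mm above the table). Origin: centre of its underside on the table; x points out of the long side that faces the tissue case, z up.
- caddy_side (a point): Centre of the outer face of the caddy's long side that faces the tissue case, 35 mm above the table. Axes as the caddy: x points level out of that side, towards the tissue case; y along the side, which reaches 120 mm either way.
- mug: White mug, 76 mm across, 80 mm high, with a handle; bystander. Origin: centre of its underside.
- jar: Glass jar with steel lid, 60 mm across, 85 mm high; bystander. Origin: centre of its underside.
- bowl: White bowl, 110 mm across, 50 mm high; bystander. Origin: centre of its underside.

How it is judged:
At the end, for the whole second after the job is handed in: The tissue case lies flat, slot up (within 0.1 rad), its middle under 45 mm high, its head end within 7 mm of the caddy's long side and within 75 mm of that side's middle, its length square to that side within 0.1 rad, at rest (angle between case's own x axis and vertical below 0.1 rad and height (world z) of case_center below 0.045 m and x of case_head in the frame of caddy_side below 0.007 m and y of case_head in the frame of caddy_side between -0.075 and 0.075 m and angle between the z axis of case and the x axis of caddy, either way round below 0.1 rad and linear speed of case below 0.02 m/s); the robot touches nothing.
It fails at once if the tissue case is lifted off the table (height (world z) of case_center above 0.118 m or (angle between case's own x axis and vertical below 0.12 rad and height (world z) of case_center above 0.06 m)).
It fails at once if the mug is moved more than 25 mm or tipped (distance of mug from where it was at the start of the episode above 0.025 m or angle between mug's own z axis and vertical above 0.4 rad).
It fails at once if the jar is moved more than 25 mm or tipped (distance of jar from where it was at the start of the episode above 0.025 m or angle between jar's own z axis and vertical above 0.4 rad).
It fails at once if the bowl is moved more than 25 mm or tipped (distance of bowl from where it was at the start of the episode above 0.025 m or angle between bowl's own z axis and vertical above 0.4 rad).
It also fails if it takes over 48 s, if anything falls off the work surface, if the arm or the gripper's body presses on something with over 40 N, if the wrist force passes 120 N, or if a joint passes its speed limit or range.

## Working session

There is one attempt and no reset: what is moved stays moved. The work goes in short steps, Python scripts to look and compute and a shell command to move; the robot and the scene stay as the last step left them, time stands still between calls to the robot, and variables do not carry over. Pictures are saved under pics/ and viewed, and the job is handed in when it is done.

```bash
ls; mkdir -p pics; cat > h.py <<'E'
import numpy as np,cv2
from bench import ctrl
def cloud(name,d):
    c=ctrl.calibration(name);K=np.array(c["mtx"]);R=np.array(c["R"]);t=np.array(c["t"])
    v,u=np.indices(d.shape)
    P=np.stack([(u-K[0,2])/K[0,0]*d,(v-K[1,2])/K[1,1]*d,d],-1)
    W=(P-t)@R
    W[d<=0]=np.nan
    return W
E
python3 - <<'E'
from h import *
for n in("top","side"):
    im,d=ctrl.camera(n); cv2.imwrite(f"pics/{n}0.png",im); np.save(f"pics/{n}0.npy",d)
    W=cloud(n,d)
    for q in("case","caddy","mug","jar","bowl"):
        for r in ctrl.find_in(q,n)[:2]:
            x0,y0,x1,y1=map(int,r["rect"]); print(n,q,r["rect"],round(r["confidence"],2),W[(y0+y1)//2,(x0+x1)//2].round(3))
print(ctrl.get_obs())
E
```

```text
pics
top case [322.4, 261.2, 395.3, 346.5] 0.96 [ 0.486 -0.135  0.202]
top caddy [103.6, 189.5, 198.5, 324.2] 0.8 [0.555 0.212 0.095]
top mug [209.2, 158.6, 267.1, 203.3] 0.65 [0.714 0.067 0.006]
top mug [105.0, 187.9, 198.3, 326.2] 0.57 [0.555 0.211 0.092]
top jar [350.9, 187.4, 387.8, 222.0] 0.57 [ 0.656 -0.181  0.084]
top bowl [272.3, 161.1, 327.9, 217.7] 0.91 [ 0.697 -0.058  0.006]
top bowl [210.5, 157.5, 267.8, 204.0] 0.17 [0.714 0.067 0.006]
side case [315.0, 151.9, 375.6, 245.3] 0.57 [ 0.475 -0.109  0.128]
side case [232.6, 207.5, 274.9, 241.1] 0.25 [ 0.699 -0.084  0.013]
side caddy [196.0, 259.8, 335.4, 389.0] 0.85 [0.555 0.246 0.069]
side mug [207.2, 229.3, 244.8, 277.5] 0.75 [0.722 0.046 0.018]
side jar [268.3, 176.4, 284.7, 213.9] 0.66 [ 0.661 -0.165  0.064]
side jar [229.5, 206.6, 274.7, 241.2] 0.65 [ 0.704 -0.084  0.015]
side bowl [232.0, 206.1, 271.6, 239.8] 0.68 [ 0.706 -0.088  0.015]
{'time_s': 0.6, 'q': array([-1.34725379e+00,  1.80798343e-01,  1.60696410e+00,  1.74139385e-05,
        1.35375975e+00, -2.06350442e-01]), 'dq': array([ 0.00062685, -0.00209046,  0.00033496, -0.00045262,  0.00071232,
        0.00011134]), 'joint_efforts': array([-1.67647831e-04, -4.44595599e+01, -3.51517832e+01, -2.59763474e-04,
        9.99880940e-04, -1.72330150e-06]), 'eef_pos': array([ 0.23964974, -0.52272912,  0.23130677]), 'eef_rot': array([ 0.15084601,  0.69084121,  0.15079629, -0.69082876]), 'wrist_force': array([-0.29770253, -0.15947752,  0.04636782]), 'torque': array([ 0.00622532, -0.01194775, -0.00652071]), 'opening': 0.9970031303727477}
```

View pics/top0.png

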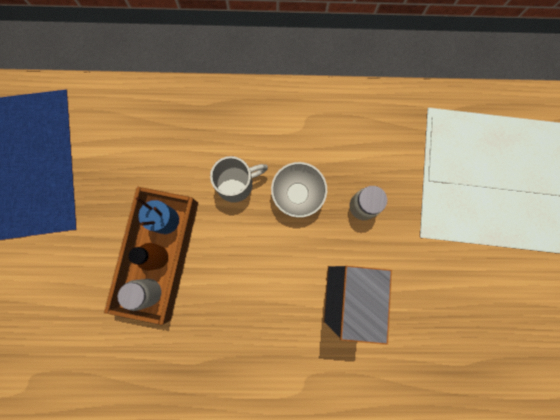

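View pics/side0.png

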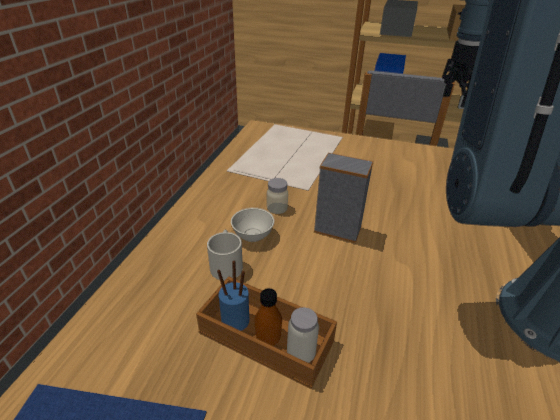

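```bash
python3 - <<'E'
from h import *
from scipy.spatial.transform import Rotation as Ro
d=np.load("pics/top0.npy");W=cloud("top",d)
# case top
m=(W[...,2]>.19)&(W[...,2]<.21); m[:, :300]=0;m[:240]=0;m[:,410:]=0
p=W[m][:,:2]; r=cv2.minAreaRect((p*1000).astype(np.float32)); print("case",len(p),r,p.mean(0),np.nanmean(W[m][:,2]))
m=(W[...,2]>.05)&(W[...,2]<.066); s=np.zeros_like(m);s[180:335,95:215]=1;m&=s
p=W[m][:,:2]; r=cv2.minAreaRect((p*1000).astype(np.float32)); print("caddy",len(p),r);print(cv2.boxPoints(r))
for n,b in(("mug",(205,150,272,210)),("bowl",(268,155,332,222)),("jar",(345,180,395,226))):
    w=W[b[1]:b[3],b[0]:b[2]].reshape(-1,3); w=w[w[:,2]>.02]; print(n,w.min(0),w.max(0))
print(Ro.from_quat(ctrl.get_obs()["eef_rot"],scalar_first=True).as_matrix().round(3), ctrl.grip_depth)
for n in("top","side"):
    c=ctrl.calibration(n);print(n,-np.array(c["R"]).T@c["t"])
E
```

```text
case 3585 ((483.7309265136719, -148.50750732421875), (72.16983795166016, 111.11006927490234), 85.35985565185547) [ 0.48317508 -0.14759326] 0.20049004713955448
caddy 2213 ((581.1514282226562, 215.89212036132812), (136.4313201904297, 294.6104431152344), 72.32984161376953)
[[420.09015 195.60745]
 [700.8007  106.18234]
 [742.2127  236.17679]
 [461.50214 325.6019 ]]
mug [0.66785442 0.00754864 0.0200587 ] [0.7424867  0.11173462 0.08373917]
bowl [ 0.63346578 -0.11008925  0.02000516] [ 0.74075751 -0.00267942  0.05445182]
jar [ 0.63444427 -0.21709664  0.0206762 ] [ 0.69171975 -0.16130564  0.08896742]
[[ 0.     0.417 -0.909]
 [-0.    -0.909 -0.417]
 [-1.     0.    -0.   ]] 0.0187
top [ 0.53851488 -0.00406126  0.82482217]
side [0.41488921 0.66260309 0.64619108]
```

The top view shows the case top at about (367,305), with its dark wall on the left facing the caddy at about (150,255). The mug (235,180), bowl (299,190) and jar (370,203) all stand clear above the corridor. The first caddy fit included other objects, so I'll refit it.

```bash
python3 - <<'E'
from h import *
d=np.load("pics/top0.npy");W=cloud("top",d)
s=np.zeros(d.shape,np.uint8);cv2.fillPoly(s,[np.array([[132,183],[200,190],[172,330],[100,318]])],1)
for lo,hi in((.05,.066),(.055,.064),(.03,.066)):
    m=(s>0)&(W[...,2]>lo)&(W[...,2]<hi)
    r=cv2.minAreaRect((W[m][:,:2]*1000).astype(np.float32));print(m.sum(),r)
B=cv2.boxPoints(r)
# right side rim edge line: max col per row
m=(s>0)&(W[...,2]>.05)&(W[...,2]<.066)
pts=np.array([W[v,np.where(m[v])[0].max(),:2] for v in range(204,312)]);
l=cv2.fitLine((pts*1000).astype(np.float32),cv2.DIST_HUBER,0,.01,.01).ravel();print("side edge",l,np.degrees(np.arctan2(l[1],l[0])))
m=(W[...,2]>.19)&(W[...,2]<.21); m[:, :300]=0;m[:240]=0;m[:,410:]=0
p=W[m][:,:2]*1000;print(cv2.boxPoints(cv2.minAreaRect(p.astype(np.float32))))
E
```

```text
2210 ((559.38671875, 223.19158935546875), (111.40245056152344, 240.25775146484375), 79.26415252685547)
1871 ((559.4054565429688, 223.2786865234375), (111.3481674194336, 240.335693359375), 79.20636749267578)
3270 ((559.3720092773438, 223.12307739257812), (111.44502258300781, 240.19625854492188), 79.30958557128906)
side edge [ 9.8240227e-01 -1.8677723e-01  5.5423145e+02  1.6813408e+02] -10.764767
[[ 425.4388   -179.9799  ]
 [ 536.1847   -188.9684  ]
 [ 542.0231   -117.03511 ]
 [ 431.27716  -108.046616]]
```

```bash
python3 -m creep '0.6 1.2 -2 -5.2 0 0 0; 0.6 1.2 -2 -5.2 0 0 0; 0.6 1.2 -2 -5.2 0 0 0; 0.6 1.2 -2 -5.2 0 0 0; 0.6 1.2 -2 -5.2 0 0 0; 0.6 1.2 -2 -5.2 0 0 0'
python3 -m creep '0.6 0 0 0 -0.177 0 0; 0.6 0 0 0 -0.177 0 0; 0.6 0 0 0 -0.177 0 0; 0.6 0 0 0 -0.177 0 0; 0.6 0 0 0 -0.177 0 0; 0.6 0 0 0 -0.177 0 0'
cat >> h.py <<'E'
from scipy.spatial.transform import Rotation as Ro
def rel(target_xyz,yang):
    o=ctrl.get_obs();R=Ro.from_quat(o["eef_rot"],scalar_first=True).as_matrix()
    a=np.degrees(np.arctan2(R[1,1],R[0,1]))
    print("t",o["time_s"],"pos",o["eef_pos"].round(4),"down",R[:,0].round(3),"yang",a.round(2),"F",o["wrist_force"].round(1),"open",round(o["opening"],2))
    print("shift cm tool",(R.T@(np.array(target_xyz)-o["eef_pos"])*100).round(2),"turn x",np.radians(-(yang-a)).round(3))
E
python3 -c "
from h import *
rel((.4768,-.234,.158),-4.6)"
```

```text
time_s: 1.35
eef_pos: [0.4785, -0.2827, 0.1591]
eef_rot: [0.15, 0.692, 0.145, -0.691]
wrist_force: [-0.8, -0.5, -0.2]
opening: 0.602
time_s: 2.1
eef_pos: [0.4815, -0.2772, 0.1578]
eef_rot: [-0.49, -0.511, -0.487, 0.512]
wrist_force: [-0.2, -0.2, -0.1]
opening: 0.599
t 2.1 pos [ 0.4815 -0.2772  0.1578] down [ 0.002 -0.005 -1.   ] yang -2.63 F [-0.2 -0.2 -0.1] open 0.6
shift cm tool [-0.04 -0.67 -4.29] turn x 0.034
```

```bash
python3 -m creep '0.6 0 -0.35 -2.2 0.034 0 0; 0.6 0 -0.35 -2.2 0 0 0; 0.6 0 0 -1 0 0 0; 0.6 0 0 -1 0 0 0;0.6 0 0 -0.7 0 0 0; 0.6 0 0 -0.7 0 0 0'
python3 - <<'E'
from h import *
rel((.4808,-.18,.158),-4.6)
for n in("top","side"):
    im,d=ctrl.camera(n); cv2.imwrite(f"pics/{n}1.png",im)
cv2.imwrite("pics/b1.png",cv2.resize(np.hstack([cv2.imread("pics/top1.png"),cv2.imread("pics/side1.png")]),(800,300)))
E
```

```text
time_s: 2.85
eef_pos: [0.4805, -0.1965, 0.158]
eef_rot: [-0.483, -0.519, -0.478, 0.52]
wrist_force: [0.4, -0.1, -0.3]
opening: 0.605
t 2.85 pos [ 0.4805 -0.1965  0.158 ] down [ 0.003 -0.006 -1.   ] yang -4.46 F [ 0.4 -0.1 -0.3] open 0.61
shift cm tool [-0.01 -0.1  -1.64] turn x 0.002
```

View pics/b1.png

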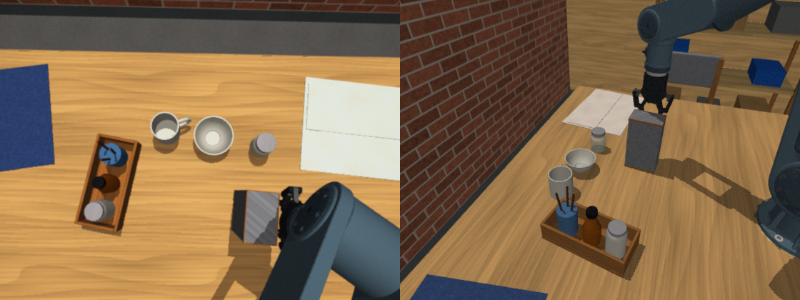

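The fingers sit at the slot face, around (290,215) in the left half, and the case hasn't moved. Next I'll push slowly up high.

```bash
python3 -m creep '0.6 0 0 -0.8 0 0 0; 0.6 0 0 -0.8 0 0 0; 0.6 0 0 -0.8 0 0 0'
python3 - <<'E'
from h import *
rel((.4808,-.18,.158),-4.6)
for n in("top","side"):
    im,d=ctrl.camera(n); cv2.imwrite(f"pics/{n}2.png",im)
cv2.imwrite("pics/b2.png",cv2.resize(np.hstack([cv2.imread("pics/top2.png"),cv2.imread("pics/side2.png")]),(800,300)))
E
```

```text
time_s: 3.32
eef_pos: [0.4836, -0.1738, 0.1595]
eef_rot: [-0.484, -0.519, -0.476, 0.52]
wrist_force: [0.3, 0.1, 1.2]
opening: 0.6
t 3.325 pos [ 0.4836 -0.1738  0.1595] down [ 0.006 -0.01  -1.   ] yang -4.54 F [0.3 0.1 1.2] open 0.6
shift cm tool [ 0.15 -0.23  0.64] turn x 0.001
```

View pics/b2.png

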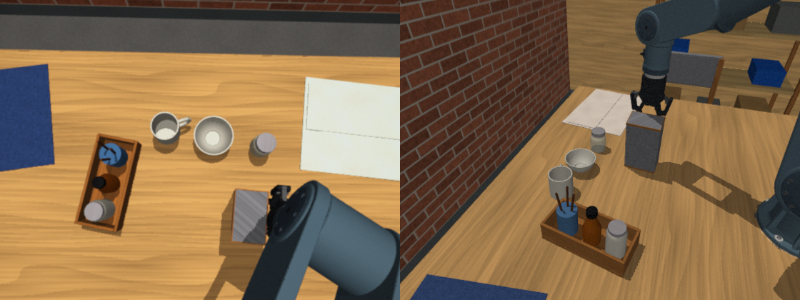

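The case is tipping: its top edge has moved left to about x=232–266 and the left wall has dropped out of view. I'll keep pushing.

```bash
python3 -m creep '0.6 0 0 -0.9 0 0 0; 0.6 0 0 -0.9 0 0 0; 0.6 0 0 -0.9 0 0 0; 0.6 0 0 -0.9 0 0 0; 0.6 0 0 -0.9 0 0 0'
python3 - <<'E'
from h import *
rel((.4808,-.18,.158),-4.6)
for n in("top","side"):
    im,d=ctrl.camera(n); cv2.imwrite(f"pics/{n}3.png",im)
cv2.imwrite("pics/b3.png",cv2.resize(np.hstack([cv2.imread("pics/top3.png"),cv2.imread("pics/side3.png")]),(800,300)))
E
```

```text
time_s: 4.05
eef_pos: [0.4865, -0.1248, 0.158]
eef_rot: [-0.483, -0.518, -0.477, 0.52]
wrist_force: [0.5, 0.2, -0.7]
opening: 0.602
t 4.05 pos [ 0.4865 -0.1248  0.158 ] down [ 0.004 -0.008 -1.   ] yang -4.5 F [ 0.5  0.2 -0.7] open 0.6
shift cm tool [ 0.04 -0.13  5.55] turn x 0.002
```

View pics/b3.png

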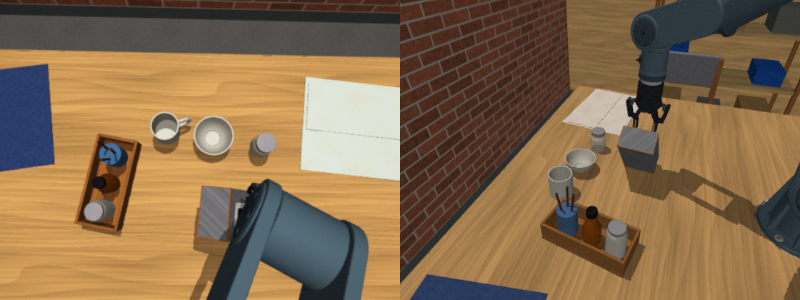

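The case is falling, past the fingers. I'll back off, which also lets it settle.

```bash
python3 -m creep '0.6 0 0 1 0 0 0; 0.6 0 0 3 0 0 0; 0.6 0 0 4 0 0 0; 0.6 0 0 4 0 0 0'
python3 - <<'E'
from h import *
for n in("top","side"):
    im,d=ctrl.camera(n); cv2.imwrite(f"pics/{n}4.png",im); np.save(f"pics/{n}4.npy",d)
cv2.imwrite("pics/b4.png",cv2.resize(np.hstack([cv2.imread("pics/top4.png"),cv2.imread("pics/side4.png")]),(800,300)))
W=cloud("top",np.load("pics/top4.npy"))
m=(W[...,2]>.06)&(W[...,2]<.08);s=np.zeros_like(m);s[235:370,225:420]=1;m&=s
r=cv2.minAreaRect((W[m][:,:2]*1000).astype(np.float32));print(m.sum(),r);print(cv2.boxPoints(r));print(W[m][:,2].mean())
rel((.4808,-.18,.158),-10.75)
E
```

```text
time_s: 4.65
eef_pos: [0.4772, -0.2474, 0.1592]
eef_rot: [-0.485, -0.517, -0.478, 0.519]
wrist_force: [0.5, -0.2, 0.2]
opening: 0.599
6386 ((495.08544921875, -11.287139892578125), (195.07833862304688, 110.56041717529297), 85.39287567138672)
[[ 432.14923  -104.070885]
 [ 542.35236  -112.951416]
 [ 558.02167    81.496605]
 [ 447.81854    90.37714 ]]
0.07100309674303638
t 4.75 pos [ 0.4772 -0.2501  0.1594] down [ 0.005 -0.01  -1.   ] yang -4.42 F [0.3 0.9 0.3] open 0.6
shift cm tool [ 0.07 -0.18 -7.02] turn x 0.111
```

View pics/b4.png

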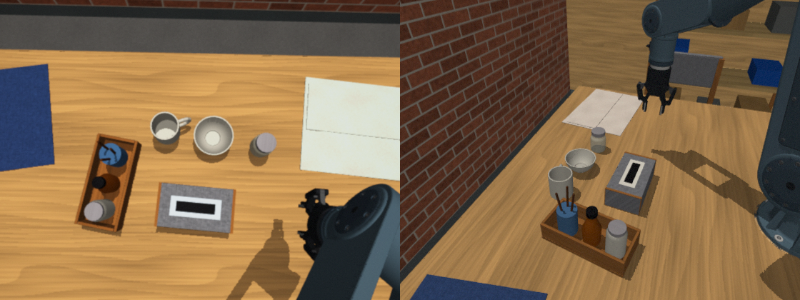

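The case now lies slot up at about (195,207) in the left half, with the bystanders untouched. Next I'll lower the tool behind its foot end.

```bash
python3 -m creep '0.6 4.3 0 0 0 0 0; 0.6 4.3 0 0 0 0 0; 0.6 4.2 0 0 0 0 0; 0.6 0 0 -3 0 0 0; 0.6 0 0 -3 0 0 0'
python3 -c "
from h import *
rel((.485,-.135,.03),-4.6)"
```

```text
time_s: 5.38
eef_pos: [0.4825, -0.196, 0.0272]
eef_rot: [-0.483, -0.52, -0.473, 0.522]
wrist_force: [-0.2, 1.2, -0.7]
opening: 0.601
t 5.375 pos [ 0.4825 -0.196   0.0272] down [ 0.007 -0.012 -1.   ] yang -4.89 F [-0.2  1.2 -0.7] open 0.6
shift cm tool [-0.36 -0.27 -6.1 ] turn x -0.005
```

```bash
python3 -m creep '0.6 -0.2 0 -3 0 0 0; 0.6 -0.2 0 -2 0 0 0; 0.6 0 0 -1 0 0 0; 0.6 0 0 -1 0.015 0 0; 0.6 0 0 -1 0.02 0 0; 0.6 0 0 -1 0.02 0 0; 0.6 0 0 -1 0.02 0 0; 0.6 0 0 -1 0.02 0 0'
python3 - <<'E'
from h import *
for n in("top","side"):
    im,d=ctrl.camera(n); cv2.imwrite(f"pics/{n}5.png",im); np.save(f"pics/{n}5.npy",d)
cv2.imwrite("pics/b5.png",cv2.resize(np.hstack([cv2.imread("pics/top5.png"),cv2.imread("pics/side5.png")]),(800,300)))
W=cloud("top",np.load("pics/top5.npy"))
m=(W[...,2]>.063)&(W[...,2]<.08);s=np.zeros_like(m);s[235:370,205:420]=1;m&=s
r=cv2.minAreaRect((W[m][:,:2]*1000).astype(np.float32));print(m.sum(),r);print(cv2.boxPoints(r))
rel((.4808,-.18,.03),-10.75)
n=np.array([.187,.982]);tt=np.array([.982,-.187]);c=np.array([549.1,169.2])
for b in cv2.boxPoints(r): print("to side",(c-b)@n,(b-c)@tt)
print("tool",(c-1000*ctrl.get_obs()["eef_pos"][:2])@n)
E
```

```text
time_s: 6.38
eef_pos: [0.4937, -0.0862, 0.0297]
eef_rot: [-0.457, -0.543, -0.445, 0.547]
wrist_force: [-1.3, -2.8, 0.8]
opening: 0.6
4956 ((509.9168395996094, 40.30176544189453), (169.54502868652344, 110.01182556152344), 81.93257141113281)
[[443.55844  -35.912365]
 [552.48157  -51.351246]
 [576.27527  116.5159  ]
 [467.3521   131.95477 ]]
t 6.475 pos [ 0.4936 -0.0853  0.0295] down [ 0.006 -0.015 -1.   ] yang -10.66 F [-1.1  0.3 -0.6] open 0.6
shift cm tool [0.08 0.49 9.55] turn x 0.002
to side 221.15661389312743 -65.28579853134158
to side 215.9489703536987 44.56378214950559
to side 46.65401131591796 36.53804048461912
to side 51.861668054199214 -73.31156873779298
tool 260.2679742878922
```

View pics/b5.png

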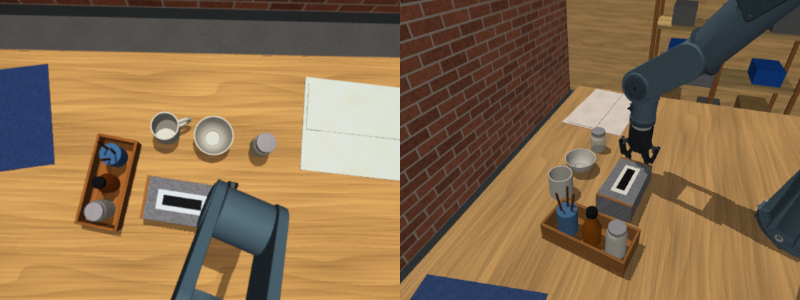

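The case follows the tool and has turned to square. The head is about 49 mm from the caddy side, so I'll push on.

```bash
python3 -m creep '0.6 0 0 -1 0.002 0 0; 0.6 0 0 -1 0 0 0; 0.6 0 0 -1 0 0 0; 0.6 0 0 -0.6 0 0 0; 0.6 0 0 -0.4 0 0 0'
python3 - <<'E'
from h import *
rel((.4808,-.18,.03),-10.75)
n=np.array([.187,.982]);c=np.array([549.1,169.2])
print("tool",(c-1000*ctrl.get_obs()["eef_pos"][:2])@n)
E
```

```text
time_s: 7.1
eef_pos: [0.5022, -0.0456, 0.0295]
eef_rot: [-0.457, -0.543, -0.444, 0.547]
wrist_force: [0.2, -3.9, 1.5]
opening: 0.601
t 7.1 pos [ 0.5022 -0.0456  0.0295] down [ 0.007 -0.017 -1.   ] yang -10.81 F [ 0.2 -3.9  1.5] open 0.6
shift cm tool [ 0.17  0.42 13.61] turn x -0.001
tool 219.673524282333
```

```bash
python3 -m creep '0.6 0 0 -0.4 0 0 0; 0.6 0 0 -0.3 0 0 0'; python3 -m creep '0.6 0 0 -0.3 0 0 0'
python3 - <<'E'
from h import *
rel((.4808,-.18,.03),-10.75)
n=np.array([.187,.982]);c=np.array([549.1,169.2])
print("tool",(c-1000*ctrl.get_obs()["eef_pos"][:2])@n)
E
```

```text
time_s: 7.35
eef_pos: [0.5037, -0.0383, 0.0295]
eef_rot: [-0.457, -0.543, -0.444, 0.547]
wrist_force: [-0.9, -3.9, 2.9]
opening: 0.599
time_s: 7.48
eef_pos: [0.5039, -0.0372, 0.0295]
eef_rot: [-0.458, -0.541, -0.444, 0.548]
wrist_force: [-6.8, -24.2, 3.1]
opening: 0.596
t 7.475 pos [ 0.5039 -0.0372  0.0295] down [ 0.006 -0.021 -1.   ] yang -10.73 F [ -6.8 -24.2   3.1] open 0.6
shift cm tool [ 0.24  0.38 14.45] turn x 0.0
tool 211.17418627250004
```

The force jumped to 25 N exactly where contact was expected (211 mm), so the head is seated against the caddy. I'll retreat straight back and check.

```bash
python3 -m creep '0.6 0 0 0 0 0 0; 0.6 0 0 1 0 0 0; 0.6 0 0 3 0 0 0; 0.6 0 0 5 0 0 0; 0.6 0 0 5 0 0 0; 0.6 -4 0 3 0 0 0; 0.6 -5 0 3 0 0 0; 0.6 -3 0 2 0 0 0; 0.6 0 0 0 0 0 0'
python3 - <<'E'
from h import *
for n in("top","side"):
    im,d=ctrl.camera(n); cv2.imwrite(f"pics/{n}6.png",im); np.save(f"pics/{n}6.npy",d)
cv2.imwrite("pics/b6.png",cv2.resize(np.hstack([cv2.imread("pics/top6.png"),cv2.imread("pics/side6.png")]),(800,300)))
W=cloud("top",np.load("pics/top6.npy"))
m=(W[...,2]>.067)&(W[...,2]<.08);s=np.zeros_like(m);s[235:370,180:420]=1;m&=s
r=cv2.minAreaRect((W[m][:,:2]*1000).astype(np.float32));print(m.sum(),r)
n=np.array([.187,.982]);tt=np.array([.982,-.187]);c=np.array([549.1,169.2])
for b in cv2.boxPoints(r): print("to side",(c-b)@n,(b-c)@tt)
A=W[m];pl=np.linalg.lstsq(np.c_[A[:,:2],np.ones(len(A))],A[:,2],rcond=None)[0];print("tilt",pl[:2],A[:,2].mean())
for nm,b in(("mug",(205,150,272,210)),("bowl",(268,155,332,222)),("jar",(345,180,395,226))):
    w=W[b[1]:b[3],b[0]:b[2]].reshape(-1,3); w=w[w[:,2]>.02]; print(nm,w.min(0).round(3),w.max(0).round(3))
rel((.48,-.18,.03),-10.75)
E
```

```text
time_s: 8.6
eef_pos: [0.4588, -0.2565, 0.1541]
eef_rot: [-0.455, -0.543, -0.446, 0.547]
wrist_force: [-0.2, -0.1, -0.3]
opening: 0.598
6408 ((522.4279174804688, 72.52536010742188), (199.99005126953125, 110.40039825439453), 79.21095275878906)
to side 199.87468442687987 -63.30746370391848
to side 199.8890068145752 47.0538672439575
to side -0.030319616699225307 47.079780413818334
to side -0.04466269531250658 -63.281523419189476
tilt [0.00051798 0.00136081] 0.07110957794325039
mug [0.668 0.008 0.02 ] [0.743 0.112 0.085]
bowl [ 0.633 -0.11   0.02 ] [ 0.741 -0.003  0.054]
jar [ 0.634 -0.217  0.02 ] [ 0.691 -0.161  0.09 ]
t 8.7 pos [ 0.4574 -0.2537  0.151 ] down [-0.    -0.009 -1.   ] yang -10.69 F [-0.4  0.1 -0.4] open 0.6
shift cm tool [12.03  0.83 -7.77] turn x 0.001
```

View pics/b6.png

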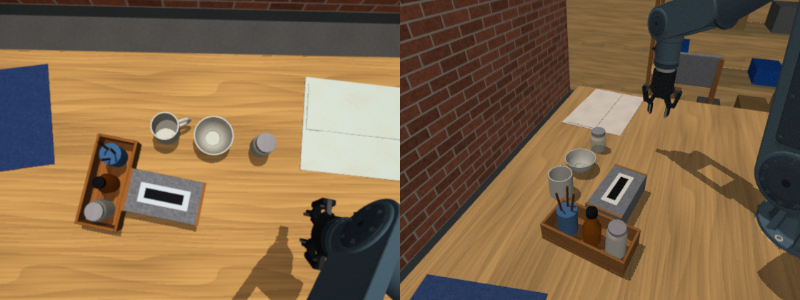

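```bash
python3 -c "
import cv2;im=cv2.imread('pics/top6.png')[180:340,90:330];cv2.imwrite('pics/z6.png',cv2.resize(im,(780,520),interpolation=cv2.INTER_CUBIC))"
```

```text
(no output)
```

View pics/z6.png

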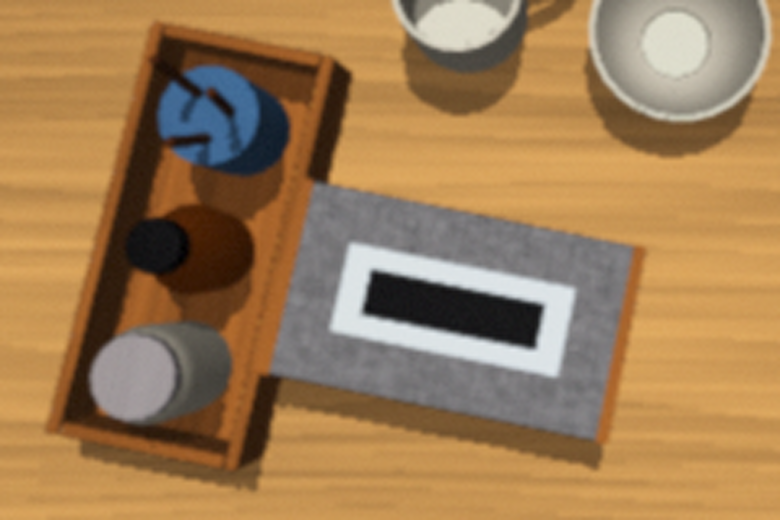

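The case lies slot up and flush against the caddy's long side; in the zoomed view the seam runs from about (305,180) to (270,375). The gripper is clear.

```bash
python3 -c "
from bench import ctrl
print(ctrl.hand_in())"
```

```text
the job is handed in; nothing more can be done
None
```

The tissue case now lies on its back, slot up, with its head end flush against the caddy's long side, and the job is handed in. I tipped it with a high push on the slot face. Then I pushed it from its foot end, turning it about 6° to square it up, until it seated against the caddy at about 25 N. I backed the gripper off before handing in.

What the last checks showed:

| Check | Measured | Limit |
|---|---|---|
| Head gap to the caddy side | about 0 mm (calibration good to about 2 mm) | 7 mm |
| Sideways offset from the side's middle | about -8 mm | ±75 mm |
| Length off square to that side | under 0.01 rad | 0.1 rad |
| Tilt of the top face | under 0.002 rad | 0.1 rad |
| Height of the top face (middle about 35 mm high) | 71 mm | middle under 45 mm |

The mug, jar and bowl did not move, to within about 1 mm. The gripper was well clear with no contact force, and the clock stood at about 8.7 s of the 48 s allowed. My first caddy fit was wrong because it picked up neighbouring objects, so I refitted it before moving. None of the later checks failed or disagreed.

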